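Gauge a rail peg on the kitchen worktop

ROBOT

A 6-joint arm with a two-finger parallel gripper is mounted at the origin on the work surface. World frame = base frame: x ahead of the robot, y to its left, z up, the work surface at z = 0. Lengths are in mm, angles in degrees, forces in N, time in s.
With the tool pointing down it reaches from about 300 to 850 mm from the base axis. Payload 4.2 kg.
Tool frame: the origin (TCP) lies on the centre line of the jaws, within the pads' length; the fingertips stand 14 mm ahead of it and the grasp point (between the pads) lies 5 mm behind it; z points along the fingers, y is the direction in which the jaws open and shut (so a half turn about z gives the same grasp; the last joint's range is limited). The gripper opens to 91 mm and grips with 3 to 60 N. Pads are 32 mm wide; open, the fingers measure 118 mm over their backs; the gripper's body (76 mm by 178 mm) begins 60 mm behind the grasp point.
Start: joints at [64.687, 18.312, 89.639, -0, 72.044, -1.146], TCP at [235.411, 524.618, 227.976] pointing down, gripper open.
Joint ranges: [-177.97, 177.97], [-48.28, 115.42], [12.27, 149.76], [-77.06, 257.06], [2.81, 150.46], [-146.56, 146.56]. Speed limits (degrees/s): [147.25, 147.25, 180, 180, 180, 180].

INTERFACE

Orientations are given as [roll, pitch, yaw] about the fixed x, y, z axes, in that order (R = Rz(yaw) Ry(pitch) Rx(roll)).
In Python, from workcell import env gives the robot as it stands.
- The arm moves only by the tool play_rows, never from a script. Its argument "increments" is a list of rows, each a list of 5 numbers: the shift along the world's x, y, z in mm, then the turn about the world's z in degrees, then the closure, from 0 (fully open) to 1 (shut). In form: [[x, y, z, yaw, fingers], ...]. A call has 1 to 20 rows; each row shifts and turns the commanded pose from where the row before left it; what a row does not reach is not made up. A row lasts 1/8 s, in which the tool goes at most 62.5 mm and 10.7 degrees, less where a joint would pass 70% of its speed; a pose out of reach is approached as far as the arm can. A call is refused whole if a number of a shift passes 62.5 or a number of a turn 10.7, either way. A call with a gripper value outside its range is refused whole. The fingers move at their own pace and stop on an object; "newtons" is the grip in N (left out, the last holds). Time passes only in rows, so rows that do not move let the fingers close. It gives the time, the measured TCP pose, the force and the opening at its end, in the units of the state.
- env.state(): the state, without advancing time (a new reading comes with each control period).
- env.grab_frame(name): name is "scene" or "top" or "wrist"; returns the picture (480x640x3 uint8, red, green, blue); there is no depth.
- env.calibration(name): a dict with "fx", "fy", "cx", "cy" (pixels), "dist_coeffs" ([k1, k2, p1, p2, k3] as OpenCV has them; the pictures are not rectified), "R" (3x3) and "t" (3): a world point X has camera coordinates R X + t; the wrist camera has in their place "hand_eye" (4x4, takes a point from camera to tool coordinates, whose origin is the TCP and whose axes are the flange's). Camera axes: x right, y down, z forward; pixel columns grow to the right and rows downward; lengths in mm; the calibration is good to about 2 mm. A picture is of the moment at which its call begins: read the wrist's pose just before it. calibration takes no time and is no camera call.
- env.job_done(): hands the job in, once; it reports no verdict.
The state is a dict: "time_s": time; "qpos": joint angles; "qvel": joint speeds; "effort": joint torques, N m; "ee_pos": TCP position; "ee_rot": TCP orientation; "force": force on the tool from outside, world axes, zero at the start; "torque": the same for the moment, N m; "gripper_width": finger opening in mm.
Only numpy, scipy, OpenCV 4.12 (cv2) and the standard library are available. Lean on these libraries where they do the work, as an engineer would, in place of code of your own. Each camera call takes 0.05 s, during which the arm holds its last target.

TASK

Find the size of the wooden peg in the blue stand with the hole gauge: lift it out, push it fully home through the largest hole, then step down hole by hole, feeling gently for the hole and never forcing it, until one refuses it or the smallest has let it through. Leave it standing in the smallest hole it passes, collar flat on the plate, and let go; leave the spare pegs and everything else where they are.

Things in the scene. Friction and masses are not known exactly. Their poses are not given: they have to be found in the camera images.
- peg_a_centre (a point): one of three wooden pegs, alike from above; point on its axis, half-way up its 67 mm. From the foot: shank 30 mm long, bevelled foot, 12, 16 or 20 mm thick (the three differ; which is which is for the gauge to tell); collar 34 mm wide, 5 mm high; round knob 28 mm wide, 32 mm high, to grip (1.5 to 33.5 mm above this point). About 40 g. z up its axis
- peg_b_centre (a point): another of the three pegs, same form (see peg_a); its shank is of another thickness
- peg_c_centre (a point): the third of the three pegs, same form (see peg_a); its shank is of yet another thickness
- stand_top (a point): centre of the top of the blue stand, a fixed block 56 x 56 mm and 40 mm high with a wide 25 mm socket: the peg to gauge hangs in it by its collar, which rests on this top and hides the shank. The peg to gauge is whichever stands here; the other two are spares in a dark wooden rack
- hole_large (a point): where the 21 mm hole (for a 20 mm shank, 1 mm to spare across) should be: the middle of its mouth in the plate's top face, 50 mm above the worktop, if the plate sat true on its base; it does not quite: see gauge
- hole_medium (a point): where the 17 mm hole (for a 16 mm shank, 1 mm to spare across) should be: the middle of its mouth in the plate's top face, 50 mm above the worktop, if the plate sat true on its base; it does not quite: see gauge
- hole_small (a point): where the 13 mm hole (for a 12 mm shank, 1 mm to spare across) should be: the middle of its mouth in the plate's top face, 50 mm above the worktop, if the plate sat true on its base; it does not quite: see gauge
- gauge: hole gauge, fixed: aluminium plate 64 x 172 x 12 mm, three through holes 45 mm apart in a row, 34 mm free below. On its rubber mounts it sits up to 2 mm off the base along x and along y, not turned, all holes alike; gives straight down 1 mm per 2.5 N, up to 5 mm, and springs back. Over 20 N bruises the peg. Origin under the base's middle; y towards the large hole
- mug_mark (a point): white mug, 80 mm wide, 90 mm tall; point half-way up on its axis; to be left alone
- jar_mark (a point): amber glass jar with a steel lid, 72 mm wide, 110 mm tall; point half-way up; to be left alone
- soap_mark (a point): black soap bottle, 60 mm wide, 160 mm tall; point half-way up; to be left alone
- screwdriver_mark (a point): screwdriver lying flat near the middle of the far edge; its origin, on the worktop; to be left alone
- bowl_mark (a point): blue bowl, 120 mm wide, 50 mm tall; point half-way up; to be left alone

How it is judged:
By the outcome, as a careful person would: the job done as asked, in the order asked, and still so for the second after the job is handed in, with the robot touching nothing.
It also fails if it takes over 72 s, if anything falls off the work surface, if the arm or the gripper's body presses on something with over 40 N, if the wrist force passes 120 N, or if a joint passes its speed limit or range.

## Working session

There is one attempt and no reset: what is moved stays moved. The work goes in short steps, Python scripts to look and compute and a tool call to move; the robot and the scene stay as the last step left them, time stands still between calls to the robot, and variables do not carry over. Pictures are saved under pics/ and viewed, and the job is handed in when it is done.

Besides the shell and the picture viewer there is one more tool, called as name(argument=value, ...), one argument or row to a line, values as JSON. play_rows: Moves the arm, as the interface text tells. Its arguments: {"type":"object","properties":{"increments":{"type":"array"},"newtons":{"type":"number"}},"required":["increments"]}

```bash
mkdir -p pics; ls
python3 - <<'E'
from workcell import env
import cv2
print(env.state())
for n in("scene","top","wrist"):
    im=env.grab_frame(n); cv2.imwrite(f"pics/{n}0.png",im[:,:,::-1]); print(n,env.calibration(n))
E
```

```text
pics
{'time_s': 0.0, 'qpos': array([ 6.46873545e+01,  1.83507369e+01,  8.97070612e+01, -1.65192535e-03,
        7.20439046e+01, -1.14748211e+00]), 'qvel': array([-0.00255998, -0.03142186, -0.01241674,  0.00964775, -0.02732554,
       -0.10256249]), 'effort': array([-2.11393060e-03, -4.12464988e+01, -2.31969255e+01,  7.28044426e-02,
        4.54474089e-02, -1.46208849e-04]), 'ee_pos': array([235.19945971, 524.16054974, 227.12488983]), 'ee_rot': array([-1.79898286e+02, -4.66454595e-04,  1.55835347e+02]), 'force': array([ 0.02931895,  0.90124593, -0.61662228]), 'torque': array([ 0.03458861, -0.00965375, -0.03909166]), 'gripper_width': 90.8595106848553}
scene {'fx': 500.73256767165924, 'fy': 500.73256767165924, 'cx': 310.5526752596449, 'cy': 235.1038588956226, 'dist_coeffs': array([0.00748568, 0.        , 0.        , 0.        , 0.        ]), 'R': array([[-0.47964669,  0.87736184,  0.01323838],
       [ 0.72086744,  0.40260475, -0.56414497],
       [-0.5002891 , -0.26104715, -0.82556962]]), 't': array([ 282.93372229, -375.68123028, 1633.65733383])}
top {'fx': 510.33243122065915, 'fy': 51
[... 220 characters left out ...]
-0.99021451,  0.01938024, -0.13820141],
       [ 0.13853993,  0.01736684, -0.99020457]]), 't': array([  30.99844904,  565.78902695, 1695.68969045])}
wrist {'fx': 409.5089344195702, 'fy': 409.5089344195702, 'cx': 322.35938712921387, 'cy': 246.30410540163894, 'dist_coeffs': array([-0.03837519,  0.        ,  0.        ,  0.        ,  0.        ]), 'hand_eye': array([[-5.18967334e-04, -9.69136934e-01, -2.46522480e-01,
         6.92502375e+01],
       [ 9.99999563e-01, -6.94611792e-04,  6.25528493e-04,
         2.22056272e-01],
       [-7.77460187e-04, -2.46522047e-01,  9.69136871e-01,
        -1.55833551e+02],
       [ 0.00000000e+00,  0.00000000e+00,  0.00000000e+00,
         1.00000000e+00]])}
```

View pics/scene0.png

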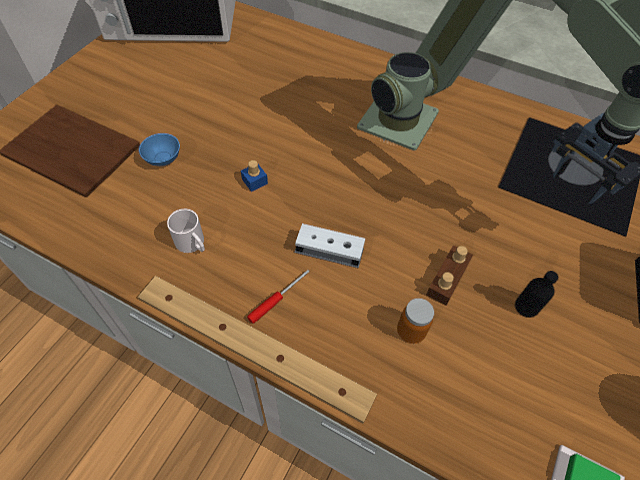

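View pics/top0.png

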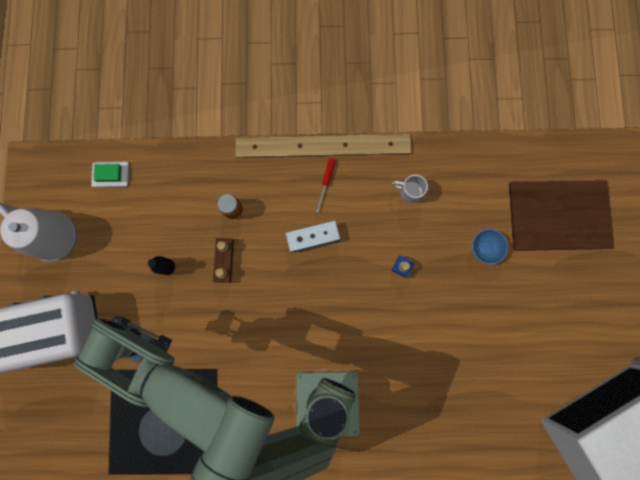

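View pics/wrist0.png

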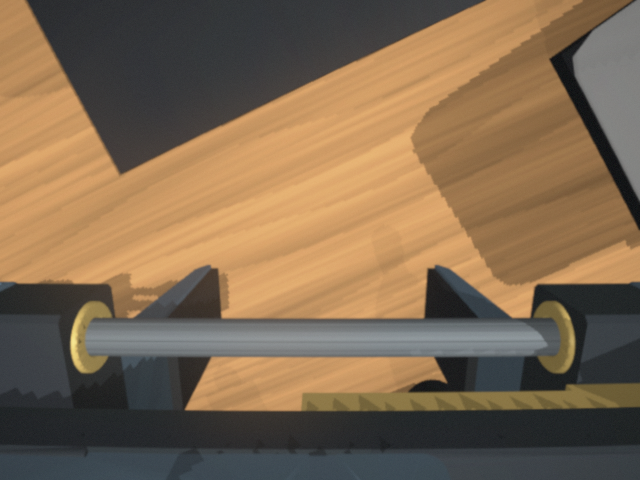

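Scene: blue stand with peg at about (254,178), gauge holes at (314,237), (331,241) and (348,245), and the rack with spares at (450,270). Top: stand (403,266), holes (301,240), (313,237), (326,233).

```bash
cat > h.py <<'E'
from workcell import env
import cv2, numpy as np
from scipy.spatial.transform import Rotation as Ro
def cam(n,st=None):
    c=env.calibration(n);K=np.array([[c['fx'],0,c['cx']],[0,c['fy'],c['cy']],[0,0,1]])
    if n=='wrist':
        R=Ro.from_euler('xyz',st['ee_rot'],degrees=True).as_matrix();H=np.array(c['hand_eye'])
        Rw=R@H[:3,:3];o=R@H[:3,3]+st['ee_pos']
    else: Rw=c['R'].T;o=-Rw@c['t']
    return K,c['dist_coeffs'],Rw,o
def ray(C,uv):
    K,d,Rw,o=C
    p=cv2.undistortPoints(np.array([[uv]],float),K,d)[0,0]
    v=Rw@np.array([p[0],p[1],1]);return o,v/np.linalg.norm(v)
def onplane(C,uv,z):
    o,v=ray(C,uv);return o+v*(z-o[2])/v[2]
def proj(C,X):
    K,d,Rw,o=C
    r,_=cv2.Rodrigues(Rw.T);return cv2.projectPoints(np.array([X],float),r,-Rw.T@o,K,d)[0][0,0]
E
python3 - <<'E'
from h import *
ims={n:cv2.imread(f"pics/{n}0.png") for n in("scene","top")}
roi={'top':{'stand':(385,250,425,285),'gauge':(280,215,350,258)},'scene':{'stand':(235,155,275,195),'gauge':(288,218,372,272)}}
for n,im in ims.items():
    C=cam(n);hsv=cv2.cvtColor(im,cv2.COLOR_BGR2HSV)
    x0,y0,x1,y1=roi[n]['stand'];s=hsv[y0:y1,x0:x1]
    blue=((s[...,0]>95)&(s[...,0]<135)&(s[...,1]>120)).astype(np.uint8)
    cs=cv2.findContours(blue,0,1)[0]; c=max(cs,key=cv2.contourArea)
    hull=np.zeros_like(blue);cv2.drawContours(hull,[cv2.convexHull(c)],-1,1,-1)
    wood=((s[...,0]<30)&(s[...,1]>50)&(s[...,2]>100)).astype(np.uint8)
    ys,xs=np.nonzero(hull&wood);print(n,'stand rect',cv2.minAreaRect(c),'knob px',xs.mean()+x0,ys.mean()+y0,len(xs))
    print(' knob@z61',onplane(C,(xs.mean()+x0,ys.mean()+y0),61).round(1))
    x0,y0,x1,y1=roi[n]['gauge'];s=hsv[y0:y1,x0:x1]
    w=((s[...,1]<60)&(s[...,2]>120)).astype(np.uint8)
    cs,hi=cv2.findContours(w,cv2.RETR_CCOMP,1)
    for i,c in enumerate(cs):
        a=cv2.contourArea(c)
        if a>4:
            m=cv2.moments(c);u=(m['m10']/m['m00']+x0,m['m01']/m['m00']+y0)
            print(' g',hi[0][i][3],a,np.round(u,1),onplane(C,u,50).round(1))
    cv2.imwrite(f"pics/{n}_z.png",np.hstack([cv2.resize(im[y0:y1,x0:x1],None,fx=5,fy=5,interpolation=2)]))
    x0,y0,x1,y1=roi[n]['stand'];cv2.imwrite(f"pics/{n}_s.png",cv2.resize(im[y0:y1,x0:x1],None,fx=8,fy=8,interpolation=2))
E
```

```text
scene stand rect ((18.900005340576172, 21.299999237060547), (22.807893753051758, 22.807889938354492), 63.43495178222656) knob px 253.90526315789475 170.31578947368422 95
 knob@z61 [ 457.2 -256.7   61. ]
 g -1 1361.5 [330.3 240.8] [558.4  40.5  50. ]
 g 1 41.0 [347.3 244.8] [547.8  84.5  50. ]
 g 1 26.0 [330.6 240.7] [557.7  41.   50. ]
 g 1 15.0 [313.5 237. ] [569.   -3.4  50. ]
top stand rect ((18.0, 16.0), (16.099689483642578, 16.099689483642578), 26.56505012512207) knob px 404.15714285714284 265.8285714285714 70
 knob@z61 [ 449.2 -263.3   61. ]
 g -1 939.0 [312.1 235.5] [558.4  41.3  50. ]
 g 0 30.5 [299.2 238.9] [547.5  84.9  50. ]
 g 0 21.0 [312.1 235.5] [558.2  41.1  50. ]
 g 0 11.0 [325.  232.3] [568.2  -2.6  50. ]
```

View pics/top_s.png

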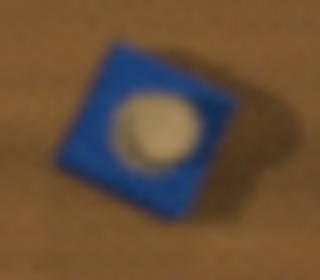

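View pics/scene_z.png

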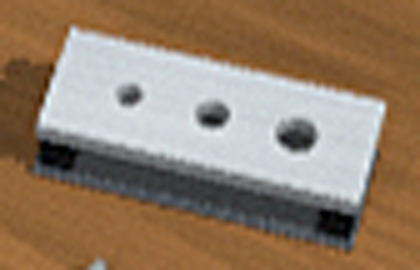

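Both views agree to 1 mm on the holes: large ≈ (547.6, 84.7), medium (558, 41), small (568.6, -3), with 45 mm spacing as specified. The stand estimate is coarser, about (453, -260), so I'll move the wrist camera above it.

play_rows(
  increments=[
    [13.6,-49,0,-5.6,0],
    [13.6,-49,0,-5.6,0],
    [13.6,-49,0,-5.6,0],
    [13.6,-49,0,-5.6,0],
    [13.6,-49,0,-5.6,0],
    [13.6,-49,0,-5.6,0],
    [13.6,-49,0,-5.6,0],
    [13.6,-49,0,-5.6,0],
    [13.6,-49,0,-5.6,0],
    [13.6,-49,0,-5.6,0],
    [13.6,-49,0,-5.6,0],
    [13.6,-49,0,-5.6,0],
    [13.6,-49,0,-5.6,0],
    [13.6,-49,0,-5.6,0],
    [13.6,-49,0,-5.6,0],
    [13.6,-49,0,-5.6,0],
    [0,0,0,0,0],
    [0,0,0,0,0],
    [0,0,0,0,0],
  ],
)

```text
time_s: 2.52
ee_pos: [452.6, -258.1, 228.0]
ee_rot: [-180.0, -0.0, 66.3]
force: [0.5, 0.5, 0.1]
gripper_width: 91.4
```

```bash
cat > w.py <<'E'
from h import *
import sys
st=env.state();im=env.grab_frame("wrist")[:,:,::-1].copy();cv2.imwrite(f"pics/{sys.argv[1]}.png",im)
np.save(f"pics/{sys.argv[1]}.npy",np.r_[st['ee_pos'],st['ee_rot']])
print(st['time_s'],st['ee_pos'].round(2),st['ee_rot'].round(2),st['force'].round(2),st['qpos'].round(1),round(st['gripper_width'],1))
E
python3 w.py w1
```

```text
2.525 [ 452.62 -258.13  228.  ] [-1.7997e+02 -2.0000e-02  6.6320e+01] [0.46 0.48 0.12] [-31.   13.5  96.5   0.   70.   -7.3] 91.4
```

View pics/w1.png

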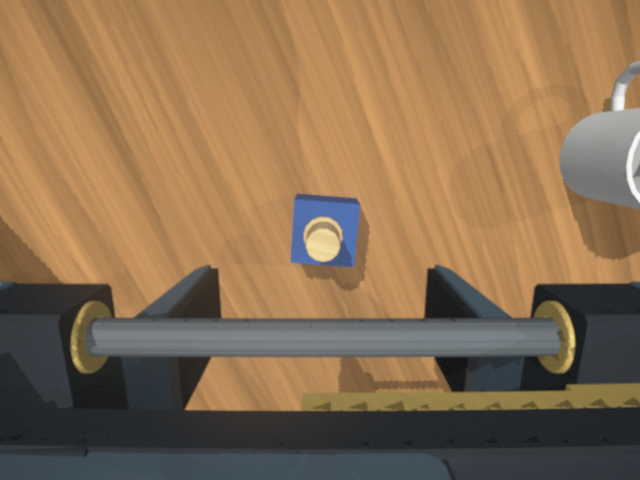

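The peg is in view: knob top about (323,242), collar about (323,236), blue stand top around x 292–358, y 202–267.

Run:
```python
from h import *
im=cv2.imread("pics/w1.png");a=np.load("pics/w1.npy");st=dict(ee_pos=a[:3],ee_rot=a[3:]);C=cam('wrist',st)
hsv=cv2.cvtColor(im,cv2.COLOR_BGR2HSV)
x0,y0,x1,y1=280,180,372,280;s=hsv[y0:y1,x0:x1]
blue=((s[...,0]>95)&(s[...,0]<135)&(s[...,1]>120)&(s[...,2]>110)).astype(np.uint8)
c=max(cv2.findContours(blue,0,1)[0],key=cv2.contourArea);h=cv2.convexHull(c)
r=cv2.minAreaRect(c);u=(r[0][0]+x0,r[0][1]+y0);print(r,'stand top',onplane(C,u,40).round(1))
M=np.zeros_like(blue);cv2.drawContours(M,[h],-1,1,-1)
w=(M&(1-blue)&(s[...,0]<35)&(s[...,2]>150)).astype(np.uint8);c=max(cv2.findContours(w,0,1)[0],key=cv2.contourArea)
x,y,ww,hh=cv2.boundingRect(c);print('wood box',x+x0,y+y0,ww,hh)
print('knob top',onplane(C,(323,242),77).round(1),'collar',onplane(C,(x+x0+ww/2-.5,y+y0+ww/2-.5),45).round(1))
cv2.imwrite("pics/w1z.png",cv2.resize(im[y0:y1,x0:x1],None,fx=6,fy=6,interpolation=2))
```

```text
((44.80179977416992, 52.406944274902344), (63.194190979003906, 62.105812072753906), 3.900493860244751) stand top [ 452.2 -263.8   40. ]
wood box 303 217 40 45
knob top [ 450.9 -262.8   77. ] collar [ 449.4 -265.3   45. ]
```

View pics/w1z.png

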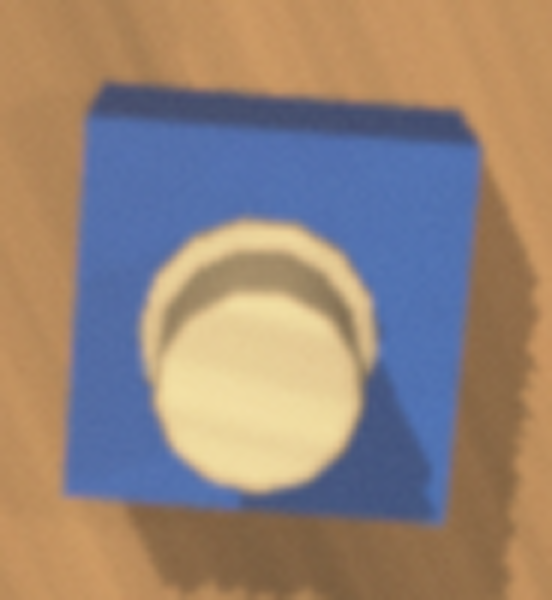

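Run:
```python
from h import *
a=np.load("pics/w1.npy");C=cam('wrist',dict(ee_pos=a[:3],ee_rot=a[3:]))
print(onplane(C,(323.2,245.2),77),onplane(C,(323.2,235.8),45))
```

```text
[ 450.06049418 -265.15929224   77.        ] [ 450.1944347  -264.98739637   45.        ]
```

Knob top and collar agree: the axis is at (450.1, -265.1). Descending to TCP z=63, which puts the tips 4 mm above the collar, then gripping.

play_rows(
  increments=[
    [-1.2,-3.5,-30,0,0],
    [-1.3,-3.5,-40,0,0],
    [0,0,-40,0,0],
    [0,0,-30,0,0],
    [0,0,-15,0,0],
    [0,0,-10,0,0],
    [0,0,0,0,0.5],
    [0,0,0,0,1],
    [0,0,0,0,1],
    [0,0,0,0,1],
    [0,0,0,0,1],
    [0,0,0,0,1],
  ],
  newtons=25,
)

```text
time_s: 4.08
ee_pos: [450.5, -266.4, 63.0]
ee_rot: [180.0, 0.0, 66.2]
force: [0.6, 0.5, -0.0]
gripper_width: 34.1
```

```bash
python3 w.py w2
```

```text
4.075 [ 450.5  -266.4    63.01] [179.99   0.    66.23] [ 0.63  0.54 -0.02] [-31.9  23.1 109.3   0.   47.6  -8.1] 34.1
```

View pics/w2.png

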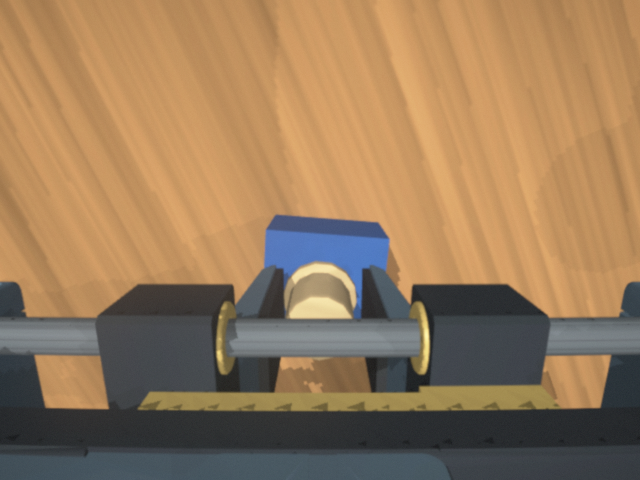

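The jaws are still closing; I'll correct the 1.2 mm offset and finish the grip.

play_rows(
  increments=[
    [-0.4,1.2,0,0,0.6],
    [0,0,0,0,1],
    [0,0,0,0,1],
    [0,0,0,0,1],
    [0,0,0,0,1],
  ],
  newtons=25,
)

```text
time_s: 4.75
ee_pos: [450.1, -265.2, 62.9]
ee_rot: [-180.0, 0.0, 66.2]
force: [-0.3, 0.3, -0.1]
gripper_width: 27.3
```

```bash
python3 w.py w3
```

```text
4.75 [ 450.09 -265.17   62.93] [-180.      0.     66.24] [-0.26  0.29 -0.13] [-31.8  23.1 109.4  -0.   47.5  -8. ] 27.3
```

Gripped at 27.3 mm. Lifting clear, then moving to short of the gauge for a look with the wrist camera.

play_rows(
  increments=[
    [0,0,5,0,1],
    [0,0,15,0,1],
    [0,0,25,0,1],
    [0,0,30,0,1],
    [0,0,25,0,1],
    [0,0,10,0,1],
    [8,18,0,0,1],
    [16,35,0,0,1],
    [22,49,0,0,1],
    [22,49,0,0,1],
    [22,49,0,0,1],
    [14,32,0,0,1],
    [6,13,0,0,1],
    [0,0,0,0,1],
    [0,0,0,0,1],
    [0,0,0,0,1],
  ],
)

```text
time_s: 6.8
ee_pos: [559.7, -21.4, 173.1]
ee_rot: [-180.0, 0.0, 66.1]
force: [-0.3, 0.3, 0.3]
gripper_width: 27.7
```

```bash
python3 w.py w4
```

```text
6.8 [559.66 -21.4  173.05] [-1.800e+02  2.000e-02  6.614e+01] [-0.26  0.27  0.25] [-3.4 19.3 96.5 -0.  64.2 20.5] 27.7
```

View pics/w4.png

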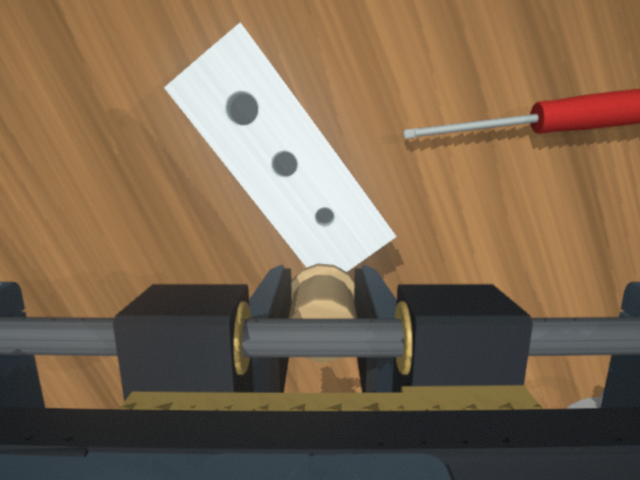

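The three holes show at about (242,108), (285,163) and (325,216); the peg's collar is at about (323,283) between the fingers. Measuring the holes and the collar.

```bash
cat > holes.py <<'E'
from h import *
import sys
n=sys.argv[1]
im=cv2.imread(f"pics/{n}.png");a=np.load(f"pics/{n}.npy");C=cam('wrist',dict(ee_pos=a[:3],ee_rot=a[3:]))
hsv=cv2.cvtColor(im,cv2.COLOR_BGR2HSV)
w=((hsv[...,1]<50)&(hsv[...,2]>140)).astype(np.uint8);w[272:]=0
cs,hi=cv2.findContours(w,cv2.RETR_CCOMP,cv2.CHAIN_APPROX_NONE);P=[]
for i,c in enumerate(cs):
    if hi[0][i][3]>=0 and cv2.contourArea(c)>80:
        e=cv2.fitEllipse(c);m=e[0]
        p=onplane(C,m,50);P.append(p);print(np.round(e[0],1),np.round(e[1],1),p.round(2))
for i in range(len(P)-1):print(np.linalg.norm(P[i+1]-P[i]))
E
python3 holes.py w4
python3 - <<'E'
from h import *
im=cv2.imread("pics/w4.png");cv2.imwrite("pics/w4z.png",cv2.resize(im[240:340,260:390],None,fx=6,fy=6,interpolation=2))
a=np.load("pics/w4.npy");C=cam('wrist',dict(ee_pos=a[:3],ee_rot=a[3:]))
t=a[:3]
for r,z in((17,-18),(17,-23)):
    pts=[proj(C,t+[r*np.cos(q),r*np.sin(q),z]) for q in np.linspace(0,2*np.pi,73)]
    pts=np.array(pts);print(z,'top of outline',pts[pts[:,1].argmin()],'left/right',pts[:,0].min(),pts[:,0].max(),pts[pts[:,0].argmin()])
E
```

```text
[324.1 215.6] [16.5 18.2] [568.94  -3.06  50.  ]
[284.4 163.5] [24.3 25.3] [558.94  39.97  50.  ]
[242.1 108.1] [31.1 33.2] [548.81  83.38  50.  ]
44.17806407916721
44.58142689945811
-18 top of outline [323.3735352  264.49303129] left/right 285.1324367420745 360.0842998708014 [285.13243674 299.71612901]
-23 top of outline [323.3458275  261.31565617] left/right 286.07515112794385 359.12731524409025 [286.07515113 295.71764508]
```

View pics/w4z.png

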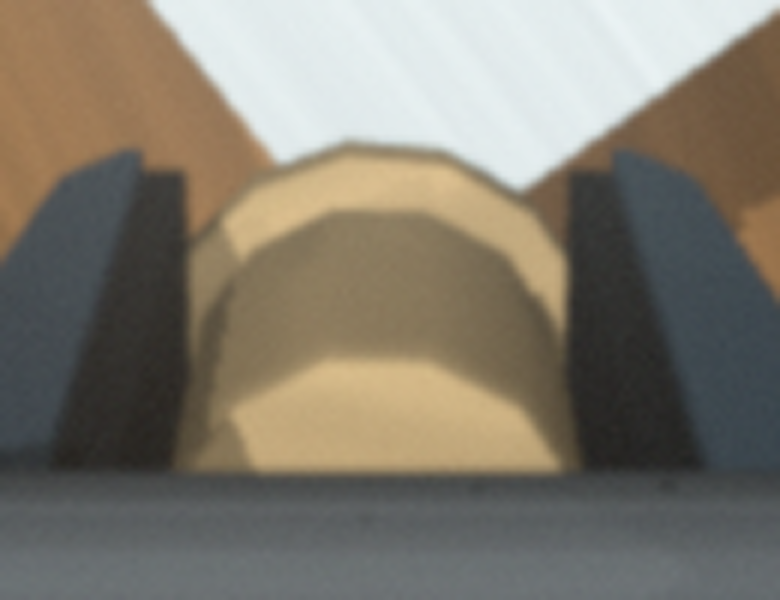

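play_rows(
  increments=[
    [-3,12,0,0,1],
    [-6,25,0,0,1],
    [-6,26,0,0,1],
    [-4,17,0,0,1],
    [-1.5,7,0,0,1],
    [0,0,0,0,1],
    [0,0,0,0,1],
  ],
)

```text
time_s: 7.72
ee_pos: [539.8, 66.3, 173.0]
ee_rot: [180.0, 0.0, 66.2]
force: [-1.1, -1.1, -0.7]
gripper_width: 27.4
```

```bash
python3 w.py w5; python3 holes.py w5
```

```text
7.725 [539.81  66.3  172.96] [1.7998e+02 1.0000e-02 6.6200e+01] [-1.05 -1.08 -0.73] [ 5.8 17.9 98.6 -0.  63.5 29.6] 27.4
[323.6 215.5] [25.1 27.9] [548.83  84.85  50.  ]
```

View pics/w5.png

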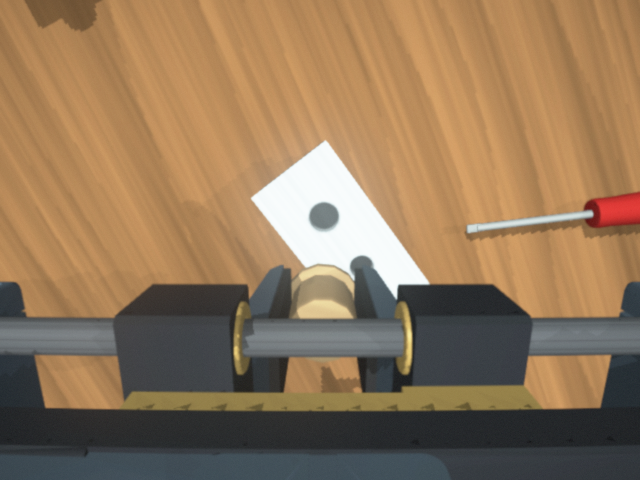

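Large hole at (548.8, 84.9), 90.2 mm from the small one against an expected 90, so this is consistent. Going above it and feeling down.

play_rows(
  increments=[
    [3,6,0,0,1],
    [4,8,-15,0,1],
    [1.9,4.5,-25,0,1],
    [0,0,-18,0,1],
    [0,0,-7,0,1],
    [0,0,-2,0,1],
    [0,0,-1,0,1],
    [0,0,0,0,1],
    [0,0,-1,0,1],
    [0,0,-1,0,1],
    [0,0,-1,0,1],
    [0,0,-1,0,1],
    [0,0,0,0,1],
  ],
)

```text
time_s: 9.4
ee_pos: [548.4, 85.3, 100.8]
ee_rot: [-180.0, 0.0, 66.2]
force: [0.7, -0.6, -0.2]
gripper_width: 27.7
```

```bash
python3 -c "
from workcell import env
for i in range(1):
  s=env.state();print(s['time_s'],s['ee_pos'].round(2),s['force'].round(2),s['torque'].round(3))"
```

```text
9.4 [548.44  85.29 100.84] [ 0.68 -0.56 -0.23] [-0.08   0.071 -0.008]
```

The foot is 2 mm below the plate face with no force, so it is in the hole. Lowering further in small batches.

play_rows(
  increments=[
    [0,0,-1,0,1],
    [0,0,-1,0,1],
    [0,0,-1,0,1],
    [0,0,0,0,1],
  ],
)

```text
time_s: 9.9
ee_pos: [548.4, 85.3, 97.9]
ee_rot: [-180.0, 0.0, 66.2]
force: [0.3, 0.0, -0.1]
gripper_width: 27.7
```

play_rows(
  increments=[
    [0,0,-1.5,0,1],
    [0,0,-1.5,0,1],
    [0,0,-1.5,0,1],
    [0,0,0,0,1],
  ],
)

```text
time_s: 10.4
ee_pos: [548.4, 85.3, 93.3]
ee_rot: [-180.0, 0.0, 66.2]
force: [-0.5, 0.5, -0.0]
gripper_width: 27.3
```

play_rows(
  increments=[
    [0,0,-3,0,1],
    [0,0,-4,0,1],
    [0,0,-4,0,1],
    [0,0,-3,0,1],
    [0,0,-2,0,1],
    [0,0,-2,0,1],
    [0,0,0,0,1],
  ],
)

```text
time_s: 11.28
ee_pos: [548.5, 85.3, 75.4]
ee_rot: [-180.0, 0.0, 66.2]
force: [0.9, 0.4, 0.5]
gripper_width: 27.7
```

play_rows(
  increments=[
    [0,0,-1,0,1],
    [0,0,-1,0,1],
    [0,0,-1,0,1],
    [0,0,0,0,1],
    [0,0,0,0,1],
  ],
)

```text
time_s: 11.9
ee_pos: [548.6, 85.3, 72.6]
ee_rot: [180.0, -0.0, 66.2]
force: [0.7, 0.4, -0.3]
gripper_width: 27.2
```

play_rows(
  increments=[
    [0,0,-0.7,0,1],
    [0,0,-0.7,0,1],
    [0,0,0,0,1],
  ],
)

```text
time_s: 12.28
ee_pos: [548.6, 85.4, 71.3]
ee_rot: [180.0, -0.0, 66.2]
force: [-0.3, -0.1, 4.1]
gripper_width: 27.4
```

play_rows(
  increments=[
    [0,0,-0.6,0,1],
    [0,0,-0.6,0,1],
    [0,0,0,0,1],
    [0,0,0,0,1],
  ],
)

```text
time_s: 12.78
ee_pos: [548.6, 85.4, 70.3]
ee_rot: [180.0, -0.0, 66.2]
force: [-1.2, 0.1, 7.1]
gripper_width: 27.3
```

```bash
python3 w.py w6
```

```text
12.775 [548.59  85.38  70.26] [ 1.7998e+02 -1.0000e-02  6.6230e+01] [-1.17  0.11  7.07] [  7.7  24.9 104.6   0.   50.4  31.4] 27.3
```

View pics/w6.png

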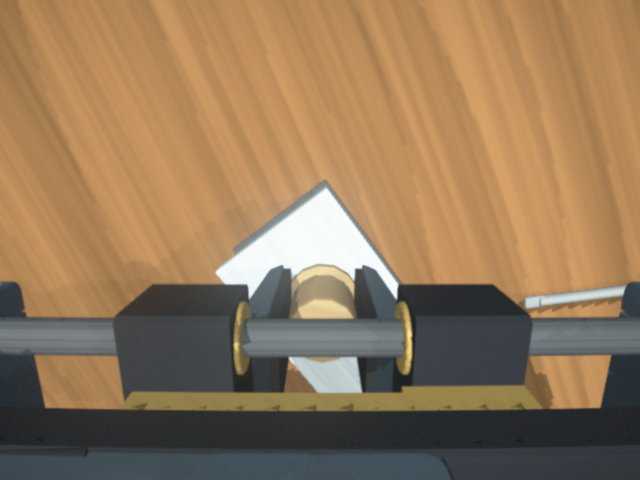

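Collar home in the large hole: contact at z≈73, and 7 N at 2.7 mm of plate give, as expected. Lifting out and stepping to the medium hole.

play_rows(
  increments=[
    [0,0,3,0,1],
    [0,0,8,0,1],
    [0,0,14,0,1],
    [0,0,10,0,1],
    [0,0,5,0,1],
    [0,0,0,0,1],
    [2,-9,0,0,1],
    [4,-17,0,0,1],
    [3,-13,0,0,1],
    [1.3,-5.4,0,0,1],
    [0,0,0,0,1],
    [0,0,-3,0,1],
    [0,0,-2,0,1],
    [0,0,-1,0,1],
    [0,0,0,0,1],
  ],
)

```text
time_s: 14.7
ee_pos: [558.7, 41.1, 103.8]
ee_rot: [-180.0, 0.0, 66.3]
force: [-0.3, 0.7, -0.1]
gripper_width: 27.5
```

play_rows(
  increments=[
    [0,0,-0.8,0,1],
    [0,0,-0.7,0,1],
    [0,0,-0.7,0,1],
    [0,0,0,0,1],
  ],
)

```text
time_s: 15.2
ee_pos: [558.8, 40.9, 101.6]
ee_rot: [-180.0, 0.0, 66.2]
force: [0.4, -0.1, 0.3]
gripper_width: 27.6
```

play_rows(
  increments=[
    [0,0,-0.7,0,1],
    [0,0,-0.7,0,1],
    [0,0,0,0,1],
  ],
)

```text
time_s: 15.58
ee_pos: [558.8, 40.9, 100.2]
ee_rot: [-180.0, 0.0, 66.2]
force: [0.5, 0.1, -0.7]
gripper_width: 26.9
```

play_rows(
  increments=[
    [0,0,-0.7,0,1],
    [0,0,-0.7,0,1],
    [0,0,0,0,1],
    [0,0,0,0,1],
  ],
)

```text
time_s: 16.08
ee_pos: [558.8, 40.9, 98.9]
ee_rot: [180.0, 0.0, 66.2]
force: [-0.2, 0.9, -0.5]
gripper_width: 27.6
```

4 mm into the medium hole with no resistance. Continuing down.

play_rows(
  increments=[
    [0,0,-1.5,0,1],
    [0,0,-1.5,0,1],
    [0,0,-1.5,0,1],
    [0,0,0,0,1],
  ],
)

```text
time_s: 16.58
ee_pos: [558.7, 40.9, 94.2]
ee_rot: [-180.0, 0.0, 66.2]
force: [-0.5, -0.4, -0.2]
gripper_width: 27.4
```

play_rows(
  increments=[
    [0,0,-2,0,1],
    [0,0,-3,0,1],
    [0,0,-3,0,1],
    [0,0,-2,0,1],
    [0,0,0,0,1],
  ],
)

```text
time_s: 17.2
ee_pos: [558.7, 40.9, 84.1]
ee_rot: [-180.0, 0.0, 66.2]
force: [0.7, 0.3, -0.6]
gripper_width: 27.5
```

play_rows(
  increments=[
    [0,0,-3,0,1],
    [0,0,-3,0,1],
    [0,0,-2,0,1],
    [0,0,-1,0,1],
    [0,0,0,0,1],
  ],
)

```text
time_s: 17.82
ee_pos: [558.8, 40.9, 75.3]
ee_rot: [-180.0, 0.0, 66.2]
force: [-0.8, 0.8, -0.5]
gripper_width: 27.7
```

play_rows(
  increments=[
    [0,0,-1,0,1],
    [0,0,-1,0,1],
    [0,0,-1,0,1],
    [0,0,0,0,1],
    [0,0,0,0,1],
  ],
)

```text
time_s: 18.45
ee_pos: [558.8, 40.9, 72.5]
ee_rot: [180.0, -0.0, 66.2]
force: [-0.3, 0.3, 1.1]
gripper_width: 27.4
```

Home in the medium hole too. A brief firm contact, then on to the small hole.

play_rows(
  increments=[
    [0,0,-0.7,0,1],
    [0,0,-0.7,0,1],
    [0,0,0,0,1],
  ],
)

```text
time_s: 18.82
ee_pos: [558.8, 40.9, 71.2]
ee_rot: [180.0, -0.0, 66.2]
force: [-0.7, -0.3, 3.4]
gripper_width: 27.5
```

play_rows(
  increments=[
    [0,0,3,0,1],
    [0,0,8,0,1],
    [0,0,13,0,1],
    [0,0,9,0,1],
    [0,0,5,0,1],
    [0,0,0,0,1],
    [2,-9,0,0,1],
    [4,-17,0,0,1],
    [3,-13,0,0,1],
    [1.2,-4.9,0,0,1],
    [0,0,0,0,1],
    [0,0,-3,0,1],
    [0,0,-1,0,1],
    [0,0,-1,0,1],
    [0,0,0,0,1],
  ],
)

```text
time_s: 20.7
ee_pos: [568.9, -2.8, 103.9]
ee_rot: [-180.0, 0.0, 66.3]
force: [0.4, -0.7, -0.3]
gripper_width: 27.4
```

play_rows(
  increments=[
    [0,0,-0.7,0,1],
    [0,0,-0.7,0,1],
    [0,0,0,0,1],
  ],
)

```text
time_s: 21.08
ee_pos: [569.0, -3.0, 102.5]
ee_rot: [-180.0, 0.0, 66.2]
force: [0.5, 0.3, -0.2]
gripper_width: 27.7
```

play_rows(
  increments=[
    [0,0,-0.5,0,1],
    [0,0,-0.5,0,1],
    [0,0,0,0,1],
  ],
)

```text
time_s: 21.45
ee_pos: [569.0, -3.0, 101.5]
ee_rot: [180.0, 0.0, 66.2]
force: [0.3, -0.0, -1.3]
gripper_width: 27.5
```

play_rows(
  increments=[
    [0,0,-0.5,0,1],
    [0,0,-0.5,0,1],
    [0,0,0,0,1],
    [0,0,0,0,1],
  ],
)

```text
time_s: 21.95
ee_pos: [569.0, -3.0, 100.6]
ee_rot: [180.0, 0.0, 66.2]
force: [0.4, -1.6, -1.2]
gripper_width: 27.3
```

play_rows(
  increments=[
    [0,0,-0.5,0,1],
    [0,0,-0.5,0,1],
    [0,0,0,0,1],
    [0,0,0,0,1],
  ],
)

```text
time_s: 22.45
ee_pos: [569.0, -3.0, 99.6]
ee_rot: [180.0, 0.0, 66.2]
force: [0.1, -1.0, -0.3]
gripper_width: 27.5
```

play_rows(
  increments=[
    [0,0,-0.5,0,1],
    [0,0,-0.5,0,1],
    [0,0,0,0,1],
    [0,0,0,0,1],
  ],
)

```text
time_s: 22.95
ee_pos: [569.0, -3.0, 98.5]
ee_rot: [180.0, 0.0, 66.2]
force: [0.0, -1.4, 0.1]
gripper_width: 27.7
```

4.5 mm in with no axial force, where a miss would give about 11 N. A slight -1.2 N in y suggests rubbing on the +y side, so I'll shift a little and continue.

play_rows(
  increments=[
    [0,-0.3,0,0,1],
    [0,0,-1,0,1],
    [0,0,-1,0,1],
    [0,0,0,0,1],
  ],
)

```text
time_s: 23.45
ee_pos: [569.0, -3.2, 96.4]
ee_rot: [-180.0, -0.0, 66.2]
force: [-0.2, -0.4, -0.2]
gripper_width: 27.7
```

play_rows(
  increments=[
    [0,0,-1,0,1],
    [0,0,-1.5,0,1],
    [0,0,-1.5,0,1],
    [0,0,0,0,1],
    [0,0,0,0,1],
  ],
)

```text
time_s: 24.08
ee_pos: [569.0, -3.2, 92.5]
ee_rot: [-180.0, 0.0, 66.2]
force: [-0.3, 0.5, -0.4]
gripper_width: 27.6
```

play_rows(
  increments=[
    [0,0,-2,0,1],
    [0,0,-2,0,1],
    [0,0,-2,0,1],
    [0,0,-1,0,1],
    [0,0,0,0,1],
  ],
)

```text
time_s: 24.7
ee_pos: [569.0, -3.3, 85.5]
ee_rot: [-180.0, 0.0, 66.2]
force: [-1.4, 0.2, -0.7]
gripper_width: 27.6
```

play_rows(
  increments=[
    [0,0,-2,0,1],
    [0,0,-3,0,1],
    [0,0,-3,0,1],
    [0,0,-2,0,1],
    [0,0,0,0,1],
  ],
)

```text
time_s: 25.32
ee_pos: [568.9, -3.3, 75.3]
ee_rot: [-180.0, 0.0, 66.2]
force: [0.7, -0.5, -0.7]
gripper_width: 27.7
```

play_rows(
  increments=[
    [0,0,-1,0,1],
    [0,0,-1,0,1],
    [0,0,-1,0,1],
    [0,0,0,0,1],
    [0,0,0,0,1],
  ],
)

```text
time_s: 25.95
ee_pos: [569.1, -3.3, 72.7]
ee_rot: [180.0, -0.0, 66.2]
force: [-0.5, -0.1, -0.6]
gripper_width: 27.4
```

play_rows(
  increments=[
    [0,0,-0.7,0,1],
    [0,0,-0.7,0,1],
    [0,0,0,0,1],
    [0,0,0,0,1],
  ],
)

```text
time_s: 26.45
ee_pos: [569.0, -3.3, 71.4]
ee_rot: [180.0, -0.0, 66.2]
force: [-0.4, 0.3, 3.5]
gripper_width: 27.7
```

Home in the smallest hole, with contact at 73 and 3.5 N. Relieving the pressure, opening gently, then rising straight up.

play_rows(
  increments=[
    [0,0,1.2,0,1],
    [0,0,0,0,1],
    [0,0,0,0,0.6],
    [0,0,0,0,0.5],
    [0,0,0,0,0.4],
    [0,0,0,0,0.3],
    [0,0,0,0,0.2],
    [0,0,0,0,0.1],
    [0,0,0,0,0],
    [0,0,0,0,0],
  ],
)

```text
time_s: 27.7
ee_pos: [569.0, -3.3, 72.4]
ee_rot: [180.0, 0.0, 66.2]
force: [0.4, -0.4, -0.3]
gripper_width: 90.8
```

play_rows(
  increments=[
    [0,0,3,0,0],
    [0,0,10,0,0],
    [0,0,25,0,0],
    [0,0,35,0,0],
    [0,0,30,0,0],
    [0,0,20,0,0],
    [-8,-18,10,0,0],
    [0,0,0,0,0],
    [0,0,0,0,0],
    [0,0,0,0,0],
  ],
)

```text
time_s: 28.95
ee_pos: [560.6, -21.2, 204.4]
ee_rot: [-179.9, 0.0, 66.2]
force: [-1.4, 0.3, 1.1]
gripper_width: 91.2
```

```bash
python3 w.py w7
python3 - <<'E'
from h import *
t=env.grab_frame("scene")[:,:,::-1];cv2.imwrite("pics/scene7.png",t)
cv2.imwrite("pics/scene7z.png",cv2.resize(t[195:300,250:410],None,fx=5,fy=5,interpolation=2))
E
```

```text
28.95 [560.62 -21.21 204.44] [-1.7991e+02  3.0000e-02  6.6230e+01] [-1.43  0.29  1.13] [-3.3 18.  93.6  0.  68.5 20.4] 91.2
```

View pics/w7.png

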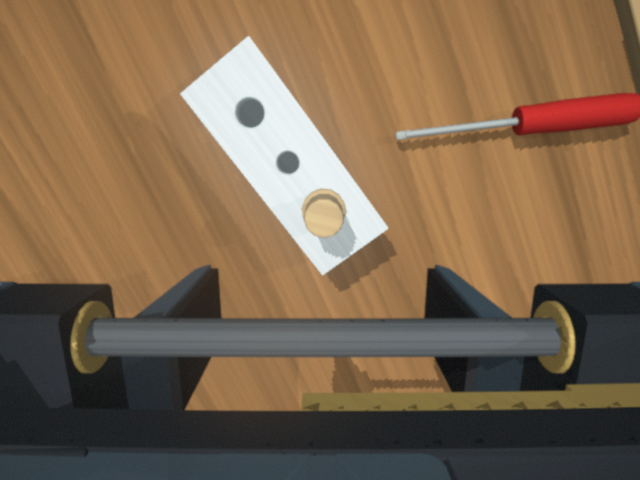

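View pics/scene7z.png

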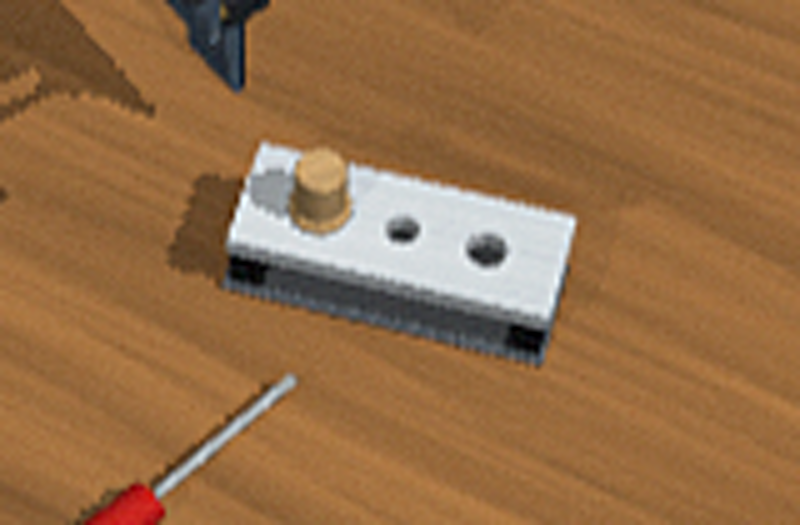

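View pics/scene7.png

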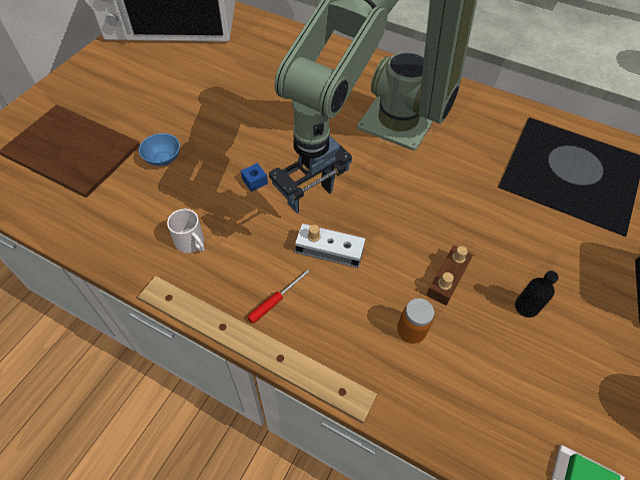

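The peg stands upright in the small hole (collar at about (324,208) in the wrist view), the jaws are clear, and the rest of the scene is unchanged. Handing in.

```bash
python3 -c "
from workcell import env
print(env.job_done(), env.state()['time_s'])"
```

```text
the job is handed in; nothing more can be done
the job is handed in; nothing more can be done
```

The peg is the 12 mm one: it went fully home in the 21, 17 and 13 mm holes in turn. I left it standing in the 13 mm hole, released, and handed the job in at about 29 s of the 72 s allowed.

- **Insertion:** Each time, the collar met the plate at the expected height. The highest force I read was about 7 N, pressing it home in the large hole (limit 20 N). The only resistance on the way in was about 1 N sideways in the small hole, which a 0.3 mm shift removed.
- **Last pictures:** The peg stands upright with its collar on the plate and the jaws clear of it. The spare pegs and the other objects look unmoved.
- **Disagreements:** The first rough fixes of the peg from the two fixed cameras disagreed by about 8 mm, so I used the wrist camera, where knob and collar agreed. For the large hole, the fixed cameras and the wrist camera differed by about 1 mm, which caused no trouble. No check failed.

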